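# Lock a twist-in channel nut into the microscope bench's mounting channel

### The job

Take the channel nut with the flat paddle grip and lower it, bar lengthwise, through the slot of the aluminium channel at the two black index marks until its flange rests on the lips. Then twist it a quarter turn, either way, so the bar lies square across under both lips. Let go with it seated and upright there, and leave the round-knob foot standing where it is.

Things in the scene. Friction and masses are not known exactly. Their poses are not given: they have to be found in the camera images.
- nut_grip (a point): Centre of the paddle grip of the loose steel channel nut, 0.2 kg, upright. Bottom up: oblong bar 66 long x 22 wide x 9 mm thick, round ends; neck 16 dia x 12 tall; flange 56 dia x 6; black paddle 40 long x 14 thick x 46 tall, parallel to the bar. This point is 50 mm above the bar's underside, 29 above the flange's underside, 23 above its top. x along paddle and bar, y across the 14 mm thickness, z up.
- station (a point): Where the nut goes: point on the slot's centre line, level with the top of the lips (32 mm above the bench), midway between the two short black index lines across the channel's lips. x runs along the slot, y across it, z up. The slot is 38 mm wide between lips 6 mm thick. With the flange on the lips the bar has 6 mm free above and below and turns freely either way.
- channel: The fixed aluminium mounting channel on a dark base plate, 300 mm long (x), 92 wide (y), 32 high; origin at the centre of its underside; the station is 30 mm from its middle towards -x. Under the lips it is hollow, 84 mm wide, its floor 5 mm above the bench. A dark carrier block with a short steel stub, up to 76 mm above the bench, is fixed on it at x = 90 to 140 mm.
- foot_grip (a point): Centre of the round knob of the surface foot, a loose bystander of like materials near the nut, to be left alone: 73 mm tall, ribbed round black knob 36 mm in diameter and 46 tall on a round steel flange and a round steel foot 62 mm in diameter. This point is half-way up the knob, 50 mm above the bench; z up.
Things that resemble listed ones, but are neither listed nor needed, are in the scene too. What is shaped like the part that bears nut_grip but green or purple is not meant.

How it is judged:
By the outcome, as a careful person would: the job done as asked, in the order asked, and still so for the second after the job is handed in, with the robot touching nothing.
It also fails if it takes over 45 s, if anything falls off the work surface, if the arm or the gripper's body presses on something with over 40 N, if the wrist force passes 120 N, or if a joint passes its speed limit or range.

### The arm

A 7-joint arm with a two-finger parallel gripper is mounted at the origin on the work surface. World frame = base frame: x ahead of the robot, y to its left, z up, the work surface at z = 0. Lengths are in m, angles in rad, forces in N, time in s.
With the tool pointing down it reaches from about 0.425 to 0.875 m from the base axis. Payload 8.4 kg.
Tool frame: the origin (TCP) lies midway between the tips of the shut fingers; the grasp point (between the pads) lies behind it (env.hold_point_z is the z of the grasp point in the tool frame, in m); z points along the fingers, y is the line along which they close (so a half turn about z gives the same grasp; the last joint's range is limited). The gripper opens to 85 mm and grips with 20 to 120 N. Pads are 22 mm wide; open, the fingers measure 114 mm over their backs; the gripper's body (76 mm by 85 mm) begins 54 mm behind the grasp point. The pads swing forward as they close: fully open they stand 13 mm farther back than shut.
Start: joints at [-1.329, 0.333, 0.04, 1.465, -0.013, 1.343, -0.059], TCP at [0.217, 0.613, 0.231] pointing down, gripper open.
Joint ranges: [-2.58, 2.58], [-0.38, 2.09], [-1.3, 1.39], [0.25, 2.4], [-1.5, 4.64], [0.08, 2.09], [-2.65, 2.65]. Speed limits (rad/s): [2.22, 2.22, 2.79, 2.79, 3.14, 3.14, 3.14].

### API

Orientations are given as a rotation vector (axis times angle).
In Python, from station import env, viewer gives the robot as it stands. Calls block until the motion is done:
- env.move_pose(position, orientation): joint-space move of the TCP to a pose.
- env.move_linear(position, rotation=None, speed=0.15): straight line of the TCP; rotation=None keeps the orientation; speed is the mean speed in m/s.
- env.movej(angles): joint-space move.
- env.set_gripper(opening, grasp_force=None): finger opening in m; grasp_force is the grip in N (None keeps the last); returns when the fingers have stopped.
- env.hold(seconds).
- env.solve_ik(position, orientation): joint angles nearest the present ones, or None.
- env.sense(): the state.
- viewer.read_camera(name): name is "scene" or "side" or "wrist"; returns a dict with "img" (384x512x3 uint8, red, green, blue), "K" (3x3 intrinsics, pixels), "camera_from_world" (4x4, takes a point from world to camera coordinates). Camera axes: x right, y up, looking along -z (the intrinsics and any distortion apply to the point x, -y, -z); pixel columns grow to the right and rows downward; lengths in m; the calibration is good to about 2 mm. A picture is of the moment at which its call begins. There is no depth.
A pose or a line that the arm cannot do raises env.MotionError and nothing moves.
- env.hand_in(): hands the job in; it is judged then, once.
Trained networks look in the newest picture that a camera, given by its name, has taken for a name from the list of things; names that differ only in an ending like _2 or _b are one class to them, and where a whole thing is asked for, a point or a joint stands for the part that bears it (a point fixed in the world has none). Each returns a list of dicts, best first, with "confidence" (0 to 1); they miss things now and then, are a little off and sometimes report something else, mostly with a low value. They report only what shows in the picture. A call takes as long as a camera call. They do not tell look-alikes from the thing itself.
- viewer.find_in(camera, target): "bbox" ([left, top, right, bottom] in pixels, round what is visible of it).
- viewer.spot_point(camera, target): "point" ([column, row] in pixels: a listed point, or the origin of a listed thing).
The state is a dict: "time_s": time; "joints": joint angles; "qd": joint speeds; "effort": joint torques, N m; "tool_pos": TCP position; "tcp_rot": TCP orientation; "ft_force": force on the tool from outside, world axes, zero at the start; "torque": the same for the moment, N m; "opening": finger opening in m; "grasp_force": force on a finger pad.
Only numpy, scipy, OpenCV 4.12 (cv2) and the standard library are available. Lean on these libraries where they do the work, as an engineer would, in place of code of your own. Each camera call takes 0.05 s, during which the arm holds its last target. There are 200 camera calls.

## Working session

There is one attempt and no reset: what is moved stays moved. The work goes in short steps, each a Python script; the robot and the scene stay as the last script left them, time stands still between calls to the robot, and variables do not carry over. Pictures are saved under pics/ and viewed, at most 10 in all, crops included, and the job is handed in when it is done.

```bash
mkdir -p pics; ls; python3 - <<'E'
from station import env, viewer
import cv2, numpy as np
ims=[]
for c in ("scene","side"):
    r=viewer.read_camera(c); ims.append(r["img"])
    print(c,r["K"].tolist(),np.round(r["camera_from_world"],3).tolist(),[k for k in r])
    for t in ("nut_grip","station","foot_grip","channel"):
        print(t,[(np.round(d["point"]).tolist(),round(d["confidence"],2)) for d in viewer.spot_point(c,t)][:5])
    cv2.imwrite(f"pics/{c}0.png",cv2.resize(r["img"][:,:,::-1],(800,600)))
print(env.hold_point_z, env.sense())
E
```

```text
pics
scene [[446.66553023866726, 0.0, 253.98595592857475], [0.0, 446.66553023866726, 192.5078299837314], [0.0, 0.0, 1.0]] [[0.063, 0.998, -0.0, -0.11], [-0.823, 0.052, 0.566, 0.404], [0.565, -0.036, 0.824, -1.25], [0.0, 0.0, 0.0, 1.0]] ['img', 'K', 'camera_from_world']
nut_grip [([302.0, 225.0], 0.94), ([347.0, 210.0], 0.87), ([406.0, 212.0], 0.77)]
station [([106.0, 220.0], 0.8)]
foot_grip [([269.0, 177.0], 0.75), ([111.0, 221.0], 0.35)]
channel [([116.0, 238.0], 0.58)]
side [[467.3319192839519, 0.0, 260.30917110288954], [0.0, 467.3319192839519, 188.9134661662842], [0.0, 0.0, 1.0]] [[0.69, -0.724, -0.012, -0.329], [0.571, 0.534, 0.623, -0.41], [-0.445, -0.437, 0.782, -0.864], [0.0, 0.0, 0.0, 1.0]] ['img', 'K', 'camera_from_world']
nut_grip [([189.0, 131.0], 0.77), ([253.0, 165.0], 0.65), ([213.0, 156.0], 0.57)]
station [([360.0, 274.0], 0.55)]
foot_grip [([232.0, 204.0], 0.88)]
channel [([366.0, 272.0], 0.96)]
-0.0187 {'time_s': 0.5, 'joints': array([-1.32919009,  0.33320119,  0.03988414,  1.46543531, -0.01337746,
        1.34326299, -0.05853076]), 'qd': array([4.32731732e-04, 3.16349223e-04, 7.58197930e-05, 7.28837770e-04,
       1.59044227e-04, 5.73103005e-04, 1.38627192e-03]), 'effort': array([-1.79597173e-03, -6.57754183e+01,  1.36108998e+00, -4.05516958e+01,
        1.65805029e-02,  3.72147202e-03,  2.45476360e-05]), 'tool_pos': array([0.21726069, 0.61258265, 0.23128961]), 'tcp_rot': array([ 5.32814021e-01,  3.09607568e+00, -6.61157416e-05]), 'ft_force': array([ 0.15315738,  0.32866291, -0.34230535]), 'torque': array([-0.04272835,  0.00378799, -0.01874655]), 'grasp_force': 0.0, 'opening': 0.08555776686983774}
```

View pics/scene0.png

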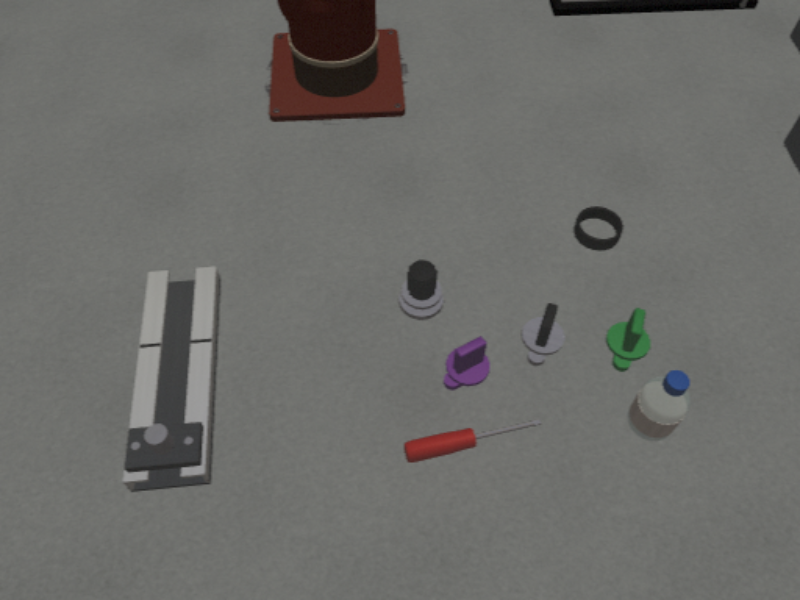

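View pics/side0.png

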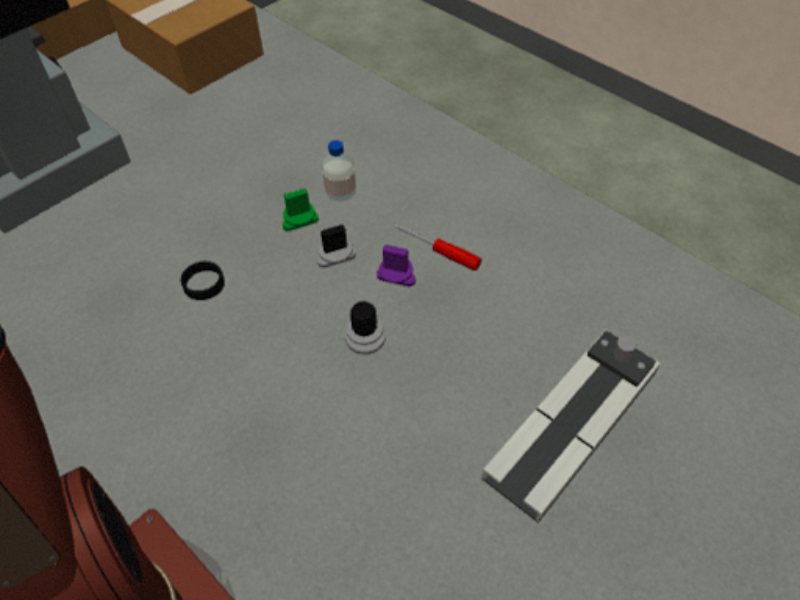

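The black nut sits at about (349,208) in the scene image and (214,154) in the side image, in native pixels. The purple and green nuts are decoys. The index-mark midpoints are at (112,219) and (362,274). Next I triangulate these and take a close wrist look at both places.

```bash
cat > h.py <<'E'
from station import env, viewer
import cv2, numpy as np
from scipy.spatial.transform import Rotation as R
F=np.diag([1,-1,-1.])
def P(r): return r["K"]@F@r["camera_from_world"][:3]
def tri(rs,ps):
    X=cv2.triangulatePoints(P(rs[0]),P(rs[1]),np.array(ps[0],float),np.array(ps[1],float)).ravel(); return X[:3]/X[3]
def plane(r,p,z):
    M=P(r); H=M[:,[0,1,3]].copy(); H[:,2]+=M[:,2]*z
    v=np.linalg.solve(H,[p[0],p[1],1]); return v[:2]/v[2]
def proj(r,X):
    v=P(r)@np.r_[X,1]; return v[:2]/v[2]
def down(yaw): # tool z down, tool y at world angle yaw
    y=np.array([np.cos(yaw),np.sin(yaw),0]); z=np.array([0,0,-1.]); x=np.cross(y,z)
    return R.from_matrix(np.c_[x,y,z]).as_rotvec()
E
python3 - <<'E'
from h import *
rs=[viewer.read_camera(c) for c in("scene","side")]
s=1/1.5625
for n,a,b,z in(("nut",(347,210),(213,156),.05),("foot",(269,177),(232,204),.05),("purple",(302,225),(253,165),.05),("green",(406,212),(189,131),.05),("station",(175.5*s,342.5*s),(565*s,428*s),.032)):
    print(n,tri(rs,(a,b)).round(4),plane(rs[0],a,z).round(4),plane(rs[1],b,z).round(4))
for n,a,b in(("chan left lip",(150,345),(545,413)),("right lip",(201,340),(586,443))):
    print(n,plane(rs[0],np.array(a)*s,.032),plane(rs[1],np.array(b)*s,.032))
# slot edges direction in scene
for p,q in (((168,280),(155,424)),((194,280),(187,424))): 
    d=plane(rs[0],np.array(q)*s,.032)-plane(rs[0],np.array(p)*s,.032); print(np.degrees(np.arctan2(d[1],d[0])))
w=viewer.read_camera("wrist"); T=np.linalg.inv(w["camera_from_world"]); S=env.sense()
Rt=R.from_rotvec(S["tcp_rot"]); print("cam in tool",Rt.inv().apply(T[:3,3]-S["tool_pos"]),Rt.inv().apply(-T[:3,2]),w["K"][0,0])
for yaw in np.arange(-180,181,30):
  for p in((.6,.2,.15),(.6,-.3,.15)):
    q=env.solve_ik(p,down(np.radians(yaw))); print(yaw,p,None if q is None else np.round(q,2))
E
```

```text
nut [0.5771 0.2629 0.0388] [0.5846 0.2587] [0.5707 0.2557]
foot [0.4959 0.1099 0.0528] [0.4935 0.1107] [0.4974 0.1109]
purple [0.6164 0.1617 0.0524] [0.6131 0.1652] [0.6183 0.1599]
green [0.5928 0.3768 0.0425] [0.5967 0.3745] [0.5884 0.3692]
station [ 0.5653 -0.2123  0.0309] [ 0.5652 -0.2103] [ 0.5655 -0.2141]
chan left lip [ 0.56690522 -0.24249559] [ 0.56550454 -0.18024217]
right lip [ 0.56351312 -0.17795934] [ 0.56642888 -0.24797214]
2.795199809351833
3.5047953603358186
cam in tool [ 0.07330002  0.00120541 -0.14371102] [-2.89250784e-01  8.38035802e-05  9.57253351e-01] 273.2627650498462
-180 (0.6, 0.2, 0.15) [ 0.39  0.59 -1.1   1.57  0.54  1.31  2.37]
-180 (0.6, -0.3, 0.15) [-0.38  0.73  1.21  1.55 -0.7   1.35 -2.24]
-150 (0.6, 0.2, 0.15) [-1.23  0.64  1.22  1.65 -0.62  1.29 -2.52]
-150 (0.6, -0.3, 0.15) [-0.38  0.73  1.21  1.55 -0.7   1.35 -1.71]
-120 (0.6, 0.2, 0.15) [-1.23  0.64  1.22  1.65 -0.62  1.29 -2.  ]
-120 (0.6, -0.3, 0.15) [-0.38  0.73  1.21  1.55 -0.7   1.35 -1.19]
-90 (0.6, 0.2, 0.15) [-0.9   0.4   0.65  1.64 -0.26  1.19 -1.76]
-90 (0.6, -0.3, 0.15) [-0.28  0.6   0.98 
[... 493 characters left out ...]
0.15) [-0.19  0.54  0.83  1.54 -0.41  1.25  1.23]
60 (0.6, 0.2, 0.15) [-0.73  0.37  0.43  1.63 -0.16  1.18  0.78]
60 (0.6, -0.3, 0.15) [-0.09  0.49  0.67  1.54 -0.32  1.23  1.68]
90 (0.6, 0.2, 0.15) [-0.69  0.36  0.37  1.63 -0.14  1.18  1.29]
90 (0.6, -0.3, 0.15) [-0.25  0.58  0.94  1.54 -0.48  1.26  2.32]
120 (0.6, 0.2, 0.15) [-0.63  0.36  0.3   1.62 -0.11  1.18  1.79]
120 (0.6, -0.3, 0.15) [ 0.91  0.53 -0.72  1.48  0.36  1.27  2.25]
150 (0.6, 0.2, 0.15) [-0.59  0.35  0.25  1.62 -0.09  1.18  2.3 ]
150 (0.6, -0.3, 0.15) [ 1.13  0.68 -1.1   1.47  0.61  1.37  2.62]
180 (0.6, 0.2, 0.15) [ 0.39  0.59 -1.1   1.57  0.54  1.31  2.37]
180 (0.6, -0.3, 0.15) [-0.38  0.73  1.21  1.55 -0.7   1.35 -2.24]
```

```bash
python3 - <<'E'
from h import *
env.move_pose([.577,.26,.19],down(-np.pi/2)); env.set_gripper(.05)
r=viewer.read_camera("wrist"); cv2.imwrite("pics/w1.png",r["img"][:,:,::-1]); S=env.sense()
print(S["time_s"],S["joints"].round(2),S["tool_pos"])
for d in viewer.spot_point("wrist","nut_grip"): print(d,plane(r,d["point"],.05))
print(viewer.find_in("wrist","nut_grip")[:2])
import pickle;pickle.dump(r,open("w1.pkl","wb"))
E
```

```text
2.975 [-0.98  0.36  0.63  1.59 -0.22  1.26 -1.89] [0.57699883 0.26006206 0.19003538]
{'point': [254.1, 182.8], 'confidence': 0.87} [0.57818895 0.26505511]
{'point': [152.8, 167.4], 'confidence': 0.69} [0.59495804 0.37170985]
{'point': [355.1, 146.1], 'confidence': 0.65} [0.61716309 0.16087469]
[{'bbox': [315.7, 118.4, 383.4, 162.9], 'confidence': 0.65}, {'bbox': [232.3, 146.4, 278.1, 204.7], 'confidence': 0.62}]
```

View pics/w1.png

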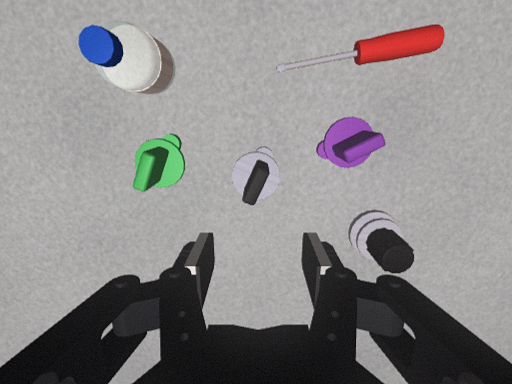

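The black nut's paddle spans about (265,162) to (250,204). The flange centre is near (256,174) and one bar end shows at (264,152). I'll fit the paddle box silhouette to the dark mask.

```bash
cat >> h.py <<'E'
def fitpaddle(r,x0,roi,zc=.05,thr=55):
    from scipy.optimize import minimize
    S=4; u0,v0,u1,v1=roi
    g=r["img"][v0:v1,u0:u1].max(2)
    m=cv2.resize(((thr+25-g.astype(float))/50).clip(0,1),None,fx=S,fy=S,interpolation=cv2.INTER_LINEAR)
    box=np.array([[a*.02,b*.007,c] for a in(-1,1) for b in(-1,1) for c in(-.023,.023)])
    def cost(p):
        c,s=np.cos(p[2]),np.sin(p[2]); B=box@np.array([[c,s,0],[-s,c,0],[0,0,1]])+[p[0],p[1],zc]
        q=np.array([(proj(r,b)-[u0,v0]+.5)*S-.5 for b in B])
        h=cv2.convexHull((q*16).round().astype(np.int32)); im=np.zeros_like(m)
        im8=np.zeros(m.shape,np.uint8); cv2.fillConvexPoly(im8,h,255,cv2.LINE_AA,4)
        return np.abs(im8/255.-m).mean()
    best=None
    for da in (0,.15,-.15):
        s=np.array(x0)+[0,0,da]
        o=minimize(cost,s,method="Nelder-Mead",options=dict(initial_simplex=np.vstack([s]+[s+d for d in np.diag([.006,.006,.15])]),xatol=1e-4,fatol=1e-6))
        if best is None or o.fun<best.fun: best=o
    return best.x,best.fun,m.mean()
E
python3 - <<'E'
from h import *
import pickle; r=pickle.load(open("w1.pkl","rb"))
for thr in(45,60,75):print(fitpaddle(r,[.578,.264,-.2],(230,152,282,212),thr=thr))
# flange/bar end checks
f=plane(r,(256,174),.027); b=plane(r,(264.5,151),.009); print(f,b,np.degrees(np.arctan2(*(b-f)[::-1])))
E
```

```text
(array([ 0.58063675,  0.2636748 , -0.31482543]), np.float64(0.18220605174161011), np.float64(0.060185897435897445))
(array([ 0.57963785,  0.26383887, -0.34823797]), np.float64(0.12097840859100051), np.float64(0.12325641025641028))
(array([ 0.57979585,  0.26386882, -0.3640981 ]), np.float64(0.06590592276073089), np.float64(0.17965384615384614))
[0.58267361 0.26314971] [0.60649456 0.25313741] -22.797748608328266
```

```bash
python3 - <<'E'
from h import *
yaw=-np.pi/2-.37
env.move_pose([.5797,.2638,.12],down(yaw)); env.move_linear([.5797,.2638,.035],speed=.1)
env.set_gripper(0,60); S=env.sense(); print(S["time_s"],S["opening"],S["grasp_force"],S["tool_pos"])
env.move_linear([.5797,.2638,.18],speed=.12)
ys=-np.pi/2+np.radians(3.1)
env.move_linear([.51,-.215,.18],down(ys),speed=.2)
S=env.sense(); print(S["time_s"],S["opening"],S["grasp_force"],S["ft_force"],S["joints"].round(2),S["tool_pos"])
r=viewer.read_camera("wrist"); cv2.imwrite("pics/w2.png",r["img"][:,:,::-1])
for t in("station","channel"):
  for d in viewer.spot_point("wrist",t): print(t,d,plane(r,d["point"],.032 if t=="station" else 0))
import pickle;pickle.dump(r,open("w2.pkl","wb"))
E
```

```text
4.8917 0.013232349654024407 59.087369441986084 [0.57997435 0.26410144 0.03551592]
8.8167 0.013412242530331273 58.39009344577789 [ 0.63367251  0.15431743 -2.82780278] [-0.45  0.22  0.89  1.81 -0.19  1.2  -1.02] [ 0.51018607 -0.21430118  0.17994629]
station {'point': [256.1, 133.6], 'confidence': 0.85} [ 0.56224958 -0.20875711]
channel {'point': [257.7, 99.2], 'confidence': 0.78} [ 0.5975855  -0.20849558]
```

View pics/w2.png

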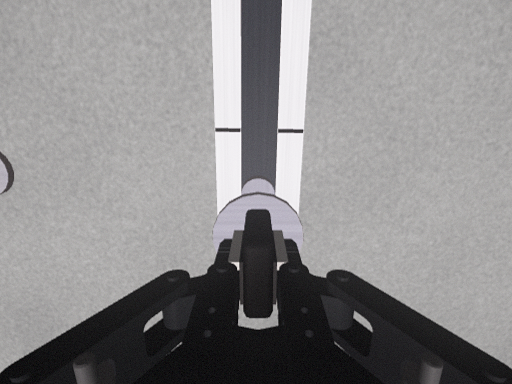

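The nut hangs square in the grip, flange front at about (258,194) and bar tip at (259,178). The index marks are at (228,130) and (291,130.5), so the slot centre is near column 259.5. Now compute the station and the nut's offset in the hand.

```bash
python3 - <<'E'
from h import *
import pickle; r=pickle.load(open("w2.pkl","rb"))
g=r["img"].max(2).astype(int)
def edges(row):
    k=np.convolve(g[row],[1,1,1,0,-1,-1,-1],"same"); a=210+np.argmax(np.abs(k[228:252]))+18; b=np.argmax(np.abs(k[268:292]))+268; return a,b
L=[]
for row in list(range(10,122,10))+[145,155,165]:
    a,b=edges(row); A=plane(r,(a,row),.032);B=plane(r,(b,row),.032); L.append(np.r_[(A+B)/2,B-A])
L=np.array(L); f=np.polyfit(L[:,0],L[:,1],1); print("slot y fit",f,np.degrees(np.arctan(f[0])),"width",L[:,3].round(4))
for c in (220,228,236,283,291,299):
    w=np.clip(150-g[122:138,c],0,None); row=122+(w*np.arange(16)).sum()/max(w.sum(),1); print(c,row,plane(r,(c,row),.032))
S=env.sense(); print(S["tool_pos"])
z=S["tool_pos"][2]+.0145
print("flange front",plane(r,(258,193.5),z-.023)-[.028,0],"bar tip",plane(r,(259,178),z-.041)-[.033,0],"sides",plane(r,(212.5,235),z-.026),plane(r,(303,235),z-.026))
print(plane(r,(244.5,220),z+.02),plane(r,(271.5,220),z+.02))
E
```

```text
slot y fit [ 0.04178724 -0.23528859] 2.3928405233985193 width [-0.0379 -0.0383 -0.0377 -0.0371 -0.0375 -0.0368 -0.0372 -0.0376 -0.0369
 -0.0373 -0.0377 -0.037  -0.038  -0.0374 -0.0378]
220 129.40506329113924 [ 0.56447381 -0.17102065]
228 129.57435897435897 [ 0.56475508 -0.17933761]
236 129.87391304347827 [ 0.5649042  -0.18766148]
283 130.41129032258064 [ 0.56702292 -0.23656385]
291 130.404 [ 0.56748383 -0.24488349]
299 130.87058823529412 [ 0.56746459 -0.25325006]
[ 0.5101509  -0.21451531  0.17996746]
flange front [ 0.5108738  -0.21192639] bar tip [ 0.51084477 -0.21230704] sides [ 0.50955571 -0.18522458] [ 0.51262398 -0.24136358]
[ 0.53956956 -0.2060487 ] [ 0.54020231 -0.21763084]
```

```bash
python3 - <<'E'
from h import *
p=np.array([.5653,-.213]); ys=-np.pi/2+np.radians(2.5)
env.move_linear([*p,.12],down(ys),speed=.1)
f0=env.sense()["ft_force"]; env.move_linear([*p,.056],speed=.06)
S=env.sense(); print(S["time_s"],S["tool_pos"],S["ft_force"]-f0)
z=.056
while z>.0435:
    z-=.0015; env.move_linear([*p,z],speed=.02); S=env.sense(); d=S["ft_force"]-f0
    print(round(z,4),S["tool_pos"][2].round(4),d.round(1))
    if d[2]>4: break
r=viewer.read_camera("wrist"); cv2.imwrite("pics/w3.png",r["img"][:,:,::-1])
print(S["time_s"],S["joints"].round(3),S["opening"])
E
```

```text
11.15 [ 0.56559308 -0.21316716  0.05642849] [ 0.05957165 -0.09874799 -1.06289206]
0.0545 0.0546 [ 0.9 -0.7  0.1]
0.053 0.0529 [ 0.4 -0.2  0.3]
0.0515 0.0514 [ 0.1 -0.1 -1.5]
0.05 0.0499 [-0.1  0.4 -1. ]
0.0485 0.0484 [ 0.7  0.4 -1.2]
0.047 0.0469 [ 0.3 -0.2 -1.6]
0.0455 0.0465 [-3.6  1.5 10.3]
12.9 [-0.319  0.505  0.773  1.805 -0.414  1.    -0.906] 0.013430680493710203
```

View pics/w3.png

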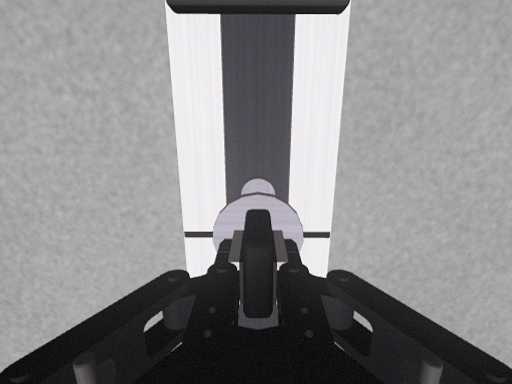

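The flange has landed on the lips at the expected height, level with the index marks (row 235). I'll check the offset, correct it if needed, and twist.

```bash
python3 - <<'E'
from h import *
r=viewer.read_camera("wrist"); S=env.sense(); print(S["tool_pos"],S["ft_force"])
g=r["img"].max(2).astype(int)
M=[]
for c in (193,203,309,319,325):
    w=np.clip(140-g[227:243,c],0,None); M.append(plane(r,(c,227+(w*np.arange(16)).sum()/w.sum()),.032))
M=np.array(M); c,s=np.cos(np.radians(2.5)),np.sin(np.radians(2.5))
ff=plane(r,(258,193.5),.038)-.028*np.array([c,s]); bt=plane(r,(259,178.5),.020)-.033*np.array([c,s])
k=np.polyfit(M[:,1],M[:,0],1); print("marks",M.round(4).tolist(),"angle",-np.degrees(k[0]))
row=215; e=[plane(r,(u,205),.032) for u in(np.argmax(g[205,200:240]<110)+200, 275+np.argmax(g[205,275:310]>150))]; 
# slot centre near the top rows
for rr in(60,120,160):
    d=g[rr]<130; cols=np.where(d[200:320])[0]+200; a,b=plane(r,(cols.min()-.5,rr),.032),plane(r,(cols.max()+.5,rr),.032); print("slot mid",(a+b)/2,a[1]-b[1])
print("flange centre",ff,"bar",bt,"mark x at centre",np.polyval(k,ff[1]))
E
```

```text
[ 0.56550257 -0.21305362  0.04647414] [-5.06367148  1.72307366  8.83591574]
marks [[0.5639, -0.1712], [0.5642, -0.1775], [0.5668, -0.2445], [0.5671, -0.2508], [0.5671, -0.2546]] angle 2.223008986914478
slot mid [ 0.66572057 -0.2076313 ] 0.03789388343948455
slot mid [ 0.63521372 -0.20865699] 0.037417990976528565
slot mid [ 0.61272386 -0.20960743] 0.03784324560066357
flange centre [ 0.56621134 -0.21221395] bar [ 0.56586368 -0.21287879] mark x at centre 0.5655126968845452
```

```bash
python3 - <<'E'
from h import *
S=env.sense(); p=S["tool_pos"]
env.move_linear([.565,-.2124,.0468],down(-np.pi/2+np.radians(2.3)),speed=.02)
q=env.sense()["joints"].copy(); 
for i in range(1,5):
    t=q.copy(); t[6]+=i*np.pi/8; env.movej(t); S=env.sense(); print(S["time_s"],S["tool_pos"].round(4),S["ft_force"].round(1),S["torque"].round(2),S["opening"].round(4))
env.move_linear([.565,-.2124,.0462],down(np.radians(2.3)),speed=.02)
S=env.sense(); print(S["time_s"],S["tool_pos"].round(4),S["ft_force"].round(1),R.from_rotvec(S["tcp_rot"]).as_matrix()[:,1])
r=viewer.read_camera("side"); cv2.imwrite("pics/s3.png",cv2.resize(r["img"][200:350,280:450,::-1],None,fx=4,fy=4))
E
```

```text
Traceback (most recent call last):
AttributeError: 'float' object has no attribute 'round'
```

```bash
python3 - <<'E'
from h import *
def ang():
    y=R.from_rotvec(env.sense()["tcp_rot"]).as_matrix()[:,1]; return np.arctan2(y[1],y[0])
def pr():
    S=env.sense(); print(S["time_s"],np.degrees(ang()).round(1),S["tool_pos"].round(4),S["ft_force"].round(1),S["torque"].round(2),S["opening"])
pr(); q=env.sense()["joints"].copy(); tot=np.radians(2.3)-ang()
for i in (1,2,3):
    t=q.copy(); t[6]+=i*tot/3; env.movej(t); pr()
env.move_linear([.565,-.2124,.0462],down(np.radians(2.3)),speed=.02); pr()
r=viewer.read_camera("side"); cv2.imwrite("pics/s3.png",cv2.resize(r["img"][200:350,280:450,::-1],None,fx=4,fy=4))
E
```

```text
13.7083 -65.4 [ 0.565  -0.2123  0.0466] [ 0.2 -0.2 -2.3] [-0.06 -0.01 -0.01] 0.013344319258341859
14.1667 -43.2 [ 0.5649 -0.2123  0.0465] [-0.6 -0.1 -2.7] [-0.02  0.01  0.03] 0.01374910548010255
14.6333 -20.6 [ 0.565  -0.2122  0.0466] [-0.3  0.3 -2.4] [ 0.01 -0.04  0.02] 0.013690891611835346
15.1 1.9 [ 0.5649 -0.2123  0.0466] [-0.7  0.4 -3.1] [ 0.01 -0.04 -0.01] 0.013357555886464405
15.35 2.2 [ 0.5651 -0.2124  0.0465] [-1.7  1.1  3.7] [ 0.31  0.45 -0.07] 0.013394191512786511
```

View pics/s3.png

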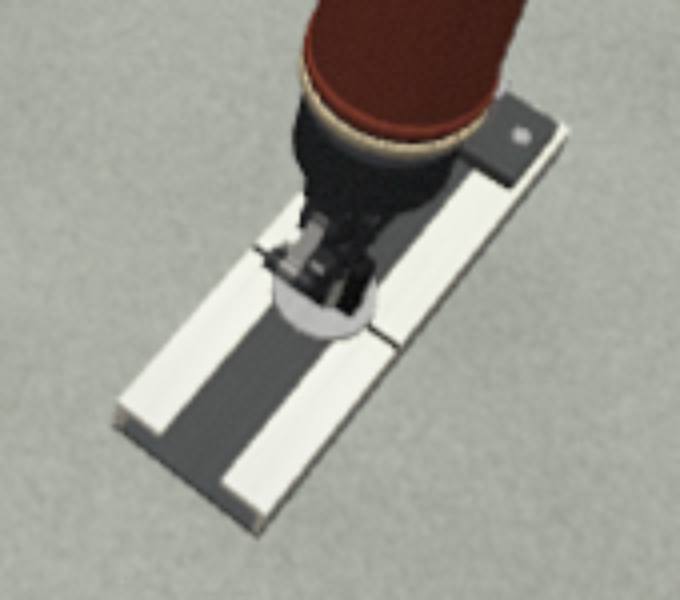

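The twist was free and the flange is seated at the marks (flange around (325,300), marks at (262,250) and (385,338) in the crop). I'll release, retreat and check.

```bash
python3 - <<'E'
from h import *
env.set_gripper(.045); p=env.sense()["tool_pos"]
env.move_linear([p[0],p[1],.2],speed=.1)
env.move_linear([.5,-.1,.25],speed=.15); S=env.sense(); print(S["time_s"],S["ft_force"])
a=viewer.read_camera("scene")["img"][130:320,60:250,::-1]; b=viewer.read_camera("side")["img"][190:350,280:450,::-1]
cv2.imwrite("pics/f.png",np.hstack([cv2.resize(a,(400,400)),cv2.resize(b,(400,400))]))
for c in("scene","side"):
  r=viewer.read_camera(c); print([(d["point"],plane(r,d["point"],.061)) for d in viewer.spot_point(c,"nut_grip")],[plane(r,d["point"],.05) for d in viewer.spot_point(c,"foot_grip")])
E
```

```text
18.575 [-0.33030445  0.02393213 -0.68013087]
[([407.4, 207.5], array([0.59312896, 0.3750782 ])), ([299.9, 227.9], array([0.62557136, 0.15860402])), ([109.9, 209.7], array([ 0.56112548, -0.2079514 ]))] [array([0.49433233, 0.11566319])]
[([189.7, 129.6], array([0.58672433, 0.36224798])), ([253.2, 164.0], array([0.61423517, 0.15484248])), ([362.3, 268.2], array([ 0.561512  , -0.21319271]))] [array([0.50971499, 0.1141114 ])]
```

View pics/f.png

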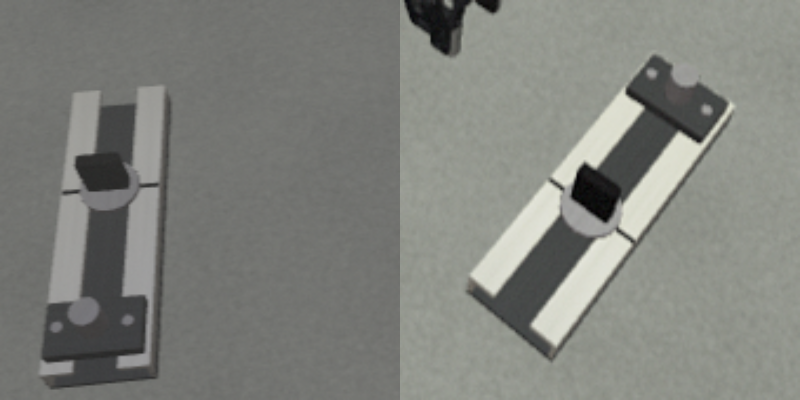

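Both views show the nut upright, flange on the lips between the marks, and the paddle parallel to the mark lines. The foot hasn't moved.

```bash
python3 -c "
from station import env
print(env.hand_in())"
```

```text
the job is handed in; nothing more can be done
None
```

I handed the job in at about 19 s of robot time: the channel nut is seated upright at the index marks, twisted square across under both lips and released, and the round-knob foot was left standing.

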